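Sweep the worn flap discs into the scrap pan

ROBOT

A 6-joint arm with a two-finger parallel gripper is mounted at the origin on the work surface. World frame = base frame: x ahead of the robot, y to its left, z up, the work surface at z = 0. Lengths are in mm, angles in rad, forces in N, time in s.
With the tool pointing down it reaches from about 300 to 775 mm from the base axis. Payload 14.6 kg.
Tool frame: the origin (TCP) lies at the very end of the fingers, on their centre line; the grasp point (between the pads) lies 19 mm behind it; z points along the fingers, y is the line along which they close (so a half turn about z gives the same grasp; the last joint's range is limited). The gripper opens to 94 mm and grips with 3 to 60 N. Pads are 16 mm wide; open, the fingers measure 119 mm over their backs; the gripper's body (75 mm by 177 mm) begins 78 mm behind the grasp point.
Start: joints at [1.109, 0.3, 1.521, -0, 1.321, -0.067], TCP at [211.539, 507.681, 205.446] pointing down, gripper open.
Joint ranges: [-3.03, 3.03], [-0.79, 2.21], [0.23, 2.52], [-1.04, 4.18], [0, 3.07], [-2.55, 2.55]. Speed limits (rad/s): [2.22, 2.22, 2.57, 3.14, 3.14, 3.14].

INTERFACE

Orientations are given as [roll, pitch, yaw] about the fixed x, y, z axes, in that order (R = Rz(yaw) Ry(pitch) Rx(roll)).
In Python, from cell import manip, eyes, ticket gives the robot as it stands. The module is installed in compiled form; this text tells all that it offers.
- The arm moves only by the tool arm_command, never from a script. Its argument "plan" is a list of rows, each a list of 5 numbers: the opening, from -1 (shut) to 1 (fully open), then the shift along the tool's x, y, z in m, then the turn about the tool's z in rad. In form: [[jaw, dx, dy, dz, roll], ...]. A call has 1 to 20 rows; each row shifts and turns the commanded pose from where the row before left it, along the tool's axes as they then stand; what a row does not reach is not made up. A row lasts 1/8 s, in which the tool goes at most 62.5 mm and 10.7 degrees, less where a joint would pass 70% of its speed; a pose out of reach is approached as far as the arm can. A call is refused whole if a number of a shift passes 0.0625 or a number of a turn 0.188, either way. A call with a gripper value outside its range is refused whole. The fingers move at their own pace and stop on an object; "newtons" is the grip in N (left out, the last holds). Time passes only in rows, so rows that do not move let the fingers close. It gives the time, the measured TCP pose, the force, the opening and the grip force at its end, in the units of the state.
- manip.read_state(): the state, without advancing time (a new reading comes with each control period).
- eyes.camera(name): name is "scene" or "top" or "wrist"; returns a dict with "img" (480x640x3 uint8, blue, green, red), "z_map" (480x640 float32, mm along the optical axis (not along the pixel's ray), 0 where there is no reading), "fx", "fy", "cx", "cy" (pixels), "eye" and "orientation" of the camera in the world. Camera axes: x right, y down, z forward; pixel columns grow to the right and rows downward; lengths in mm; the calibration is good to about 2 mm. A picture is of the moment at which its call begins.
- ticket.sign_off(): hands the job in; it is judged then, once.
The state is a dict: "clock": time; "joints": joint angles; "qd": joint speeds; "effort": joint torques, N m; "eef_pos": TCP position; "eef_rot": TCP orientation; "wrist_force": force on the tool from outside, world axes, zero at the start; "moment": the same for the moment, N m; "finger_gap": finger opening in mm; "finger_force": force on a finger pad.
Only numpy, scipy, OpenCV 4.12 (cv2) and the standard library are available. Lean on these libraries where they do the work, as an engineer would, in place of code of your own. Each camera call takes 0.05 s, during which the arm holds its last target. There are 200 camera calls.

TASK

Clear the polishing bench: with the fingers, sweep the three worn flap discs that lie on the bench top into the scrap pan through its open front, so that each one lies flat on its floor, wholly inside. Push them steadily along the bench, without picking any of them up and without flicking them, and leave the threaded fitting, the die grinder, the compound bar and the pot where they are.

Things in the scene. Friction and masses are not known exactly. Their poses are not given: they have to be found in the camera images.
- disc_1: worn flap disc lying flat on the bench, grit side up: a round brown disc 50 mm in diameter and 14 mm thick, about 30 g, slides easily; rigid; origin at the centre of its underside. The three discs are alike
- disc_2: worn flap disc, as disc_1
- disc_3: worn flap disc, as disc_1
- scrap_pan: sheet-steel scrap pan fixed to the bench, like a wide dustpan: inside 240 mm wide (its x), 190 mm deep (its y), open at the front (+y side). Origin on the bench at the middle of its inside. Floor 2 mm above the bench, sloping down to it over the last 15 mm to the front lip at y = +95 mm. Walls 3 mm thick, 45 mm high, the sides only 28 mm over the front 50 mm; handle 35 mm out behind the back
- fitting: loose threaded steel pipe fitting standing upright among the discs: square foot 44 mm wide and 12 mm high, threaded tube 44 mm in diameter above it, 45 mm high in all, 180 g; origin at the centre of its underside. To be left alone
- die_grinder: air die grinder lying on the bench, 192 mm long (107 mm to -x, 85 mm to +x of its origin), 40 mm wide and 50 mm high; origin on the bench under its middle, its x along its length. To be left alone
- compound_bar: bar of polishing compound, 100 mm (its x) by 42 mm by 36 mm high, lying on the bench; origin at the centre of its underside. To be left alone
- pot: stainless steel pot standing on the bench, 220 mm in diameter (236 mm at the rim), 240 mm high, with side handles that reach 145 mm from its axis and a short spigot low down that reaches 142 mm; origin at the centre of its underside. To be left alone

How it is judged:
By the outcome, as a careful person would: the job done as asked, in the order asked, and still so for the second after the job is handed in, with the robot touching nothing.
It also fails if it takes over 72 s, if anything falls off the work surface, if the arm or the gripper's body presses on something with over 40 N, if the wrist force passes 120 N, or if a joint passes its speed limit or range.

## Working session

There is one attempt and no reset: what is moved stays moved. The work goes in short steps, Python scripts to look and compute and a tool call to move; the robot and the scene stay as the last step left them, time stands still between calls to the robot, and variables do not carry over. Pictures are saved under pics/ and viewed, at most 10 in all, crops included, and the job is handed in when it is done.

Besides the shell and the picture viewer there is one more tool, called after "Request:" by a JSON object that holds its "api" and its "payload", one argument or row to a line. arm_command: Moves the arm, as the interface text tells. Its arguments: {"type":"object","properties":{"plan":{"type":"array"},"newtons":{"type":"number"}},"required":["plan"]}

```bash
mkdir -p pics; cat > h.py <<'E'
import numpy as np,cv2
from cell import manip,eyes,ticket
from scipy.spatial.transform import Rotation as R
def shot(n,f):
    c=eyes.camera(n); cv2.imwrite('pics/'+f,c['img']); np.save('pics/'+f+'.npy',c,allow_pickle=True); return c
def pose(c):
    o=np.array(c['orientation'],float)
    return o if o.shape==(3,3) else R.from_euler('xyz',o).as_matrix()
def ray(c,u,v,z):
    d=pose(c)@np.array([(u-c['cx'])/c['fx'],(v-c['cy'])/c['fy'],1]); e=np.array(c['eye'],float)
    return e+d*(z-e[2])/d[2]
def cloud(c):
    v,u=np.mgrid[0:480,0:640]; z=c['z_map']
    p=np.stack([(u-c['cx'])/c['fx']*z,(v-c['cy'])/c['fy']*z,z],-1)
    return p@pose(c).T+np.array(c['eye'])
E
python3 - <<'E'
from h import *
for n in('top','scene'):
    c=shot(n,n+'1.png'); print(n,c['eye'],c['orientation'],c['fx'])
print(manip.read_state())
E
```

```text
top [ 352.44601185  159.75813163 1111.17699518] [-2.92137813e+00  2.05364207e-03 -1.57953486e+00] 502.6610754991801
scene [1130.03719883  642.96647545 1056.17481788] [-2.52717668 -0.01418416  2.31661333] 491.5533884746539
{'clock': 0.1, 'joints': array([ 1.10940241e+00,  3.00384277e-01,  1.52152998e+00,  5.38968132e-06,
        1.32070486e+00, -6.65831392e-02]), 'qd': array([ 4.73241116e-04, -5.72551899e-04,  1.00181800e-05, -2.82907059e-04,
        2.90470782e-03,  2.55823719e-04]), 'effort': array([-5.88285457e-04, -5.32648408e+01, -3.53275466e+01,  7.08730705e-02,
        2.35499628e-02, -9.11484358e-05]), 'eef_pos': array([211.43353033, 507.47441299, 204.95557312]), 'eef_rot': array([-3.14056881e+00, -7.35040684e-05,  2.74678050e+00]), 'wrist_force': array([ 0.19182364, -0.16483038,  0.00936211]), 'moment': array([-0.0023234 , -0.01876847,  0.02469487]), 'finger_force': 0.0, 'finger_gap': 94.12981675304376}
```

View pics/top1.png

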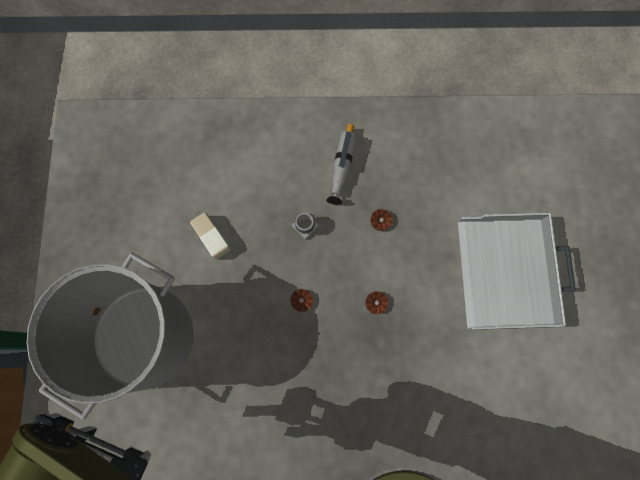

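View pics/scene1.png

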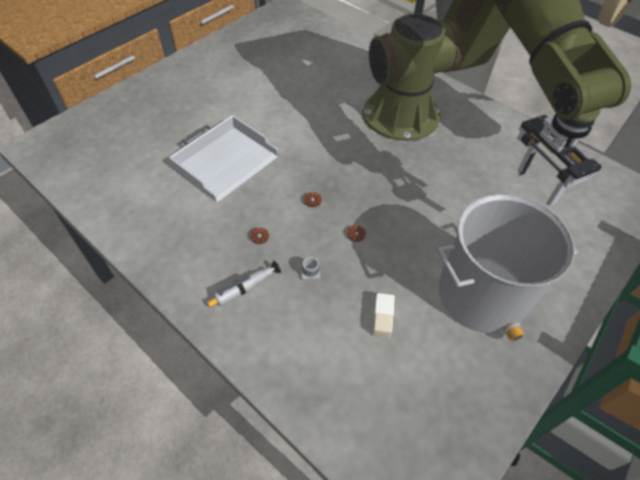

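The top view shows discs at (302,300), (377,302) and (381,220). The fitting is at (305,225), the grinder tail at (335,200), the bar at (210,235) and the pot at (97,332). The pan spans about (460–565, 213–328) with its front lip on the left side. The scene view agrees: the pan is upper left and the discs lie between it and the pot.

```bash
cat >> h.py <<'E'
def discs(c):
    hsv=cv2.cvtColor(c['img'],cv2.COLOR_BGR2HSV)
    m=(((hsv[...,0]<12)|(hsv[...,0]>172))&(hsv[...,1]>110)&(hsv[...,2]>40)).astype(np.uint8)
    m=cv2.morphologyEx(m,cv2.MORPH_CLOSE,np.ones((5,5)))
    out=[]
    for k in cv2.findContours(m,0,2)[0]:
        if cv2.contourArea(k)>150:
            (u,v),r=cv2.minEnclosingCircle(k); out.append((round(u),round(v),round(r,1),ray(c,u,v,12)[:2].round()))
    return out
E
python3 - <<'E'
from h import *
for n in('top','scene'):
    c=np.load(f'pics/{n}1.png.npy',allow_pickle=True).item()
    print(n,discs(c))
    P=cloud(c); 
    m=((P[...,2]>6)&(P[...,2]<60)&(c['z_map']>0)&(P[...,0]>150)&(P[...,1]<420)).astype(np.uint8)
    nn,l,s,ce=cv2.connectedComponentsWithStats(m)
    for i in range(1,nn):
        if s[i,4]>60:
            q=P[l==i]; b=cv2.minAreaRect(q[:,:2].astype(np.float32))
            print(s[i],'px',ce[i].round(),'zmax',q[:,2].max().round(),'rect',np.round(b[0]),np.round(b[1]),round(b[2],1),'mean',q[:,:2].mean(0).round(),'box',cv2.boxPoints(b).round().tolist())
c=np.load('pics/top1.png.npy',allow_pickle=True).item()
for uv in((458,218),(467,328)): print('lip',ray(c,*uv,28).round())
E
```

```text
top [(376, 302, 11.2, array([467.,  44.])), (301, 300, 11.1, array([474., 207.])), (381, 219, 10.8, array([655.,  27.]))]
[ 326  124   30   81 1073] px [342. 163.] zmax 54.0 rect [793. 112.] [ 38. 203.] 77.1 mean [784. 114.] box [[690.0, 116.0], [887.0, 71.0], [896.0, 108.0], [698.0, 154.0]]
[371 209  21  22 361] px [381. 220.] zmax 19.0 rect [654.  27.] [46. 50.] 88.7 mean [654.  27.] box [[629.0, 5.0], [679.0, 4.0], [680.0, 50.0], [630.0, 51.0]]
[291 213  28  26 320] px [304. 225.] zmax 50.0 rect [643. 201.] [46. 44.] 46.4 mean [640. 200.] box [[611.0, 200.0], [643.0, 169.0], [675.0, 202.0], [643.0, 233.0]]
[ 459  213  116  117 2259] px [540. 265.] zmax 55.0 rect [ 533. -266.] [249. 230.] 1.3 mean [ 545. -312.] box [[406.0, -154.0], [411.0, -384.0], [660.0, -378.0], [655.0, -149.0]]
[204 214  27  45 635] px [214. 240.] zmax 42.0 rect [617. 410.] [96. 43.] 33.9 mean [606. 398.] box [[565.0, 401.0], [589.0, 365.0], [668.0, 419.0], [644.0, 454.0]]
[290 289  23  23 396] px [301. 300.] zmax 19.0 rect [474. 208.] [48. 48.] 89.9 mean [473. 208.] box [[450.0, 184.0], [498.0, 184.0], [498.0
[... 969 characters left out ...]
 19  17 242] px [259. 235.] zmax 19.0 rect [658.  27.] [54. 47.] 44.0 mean [658.  27.] box [[622.0, 25.0], [655.0, -9.0], [693.0, 29.0], [661.0, 62.0]]
[302 256  18  24 353] px [311. 268.] zmax 51.0 rect [647. 201.] [46. 43.] 43.6 mean [649. 203.] box [[615.0, 200.0], [645.0, 169.0], [678.0, 201.0], [649.0, 232.0]]
[ 207  260   75   48 1011] px [242. 285.] zmax 51.0 rect [791. 115.] [ 37. 192.] 77.2 mean [798. 118.] box [[693.0, 118.0], [881.0, 76.0], [889.0, 112.0], [701.0, 154.0]]
[373 292  22  39 471] px [382. 306.] zmax 42.0 rect [619. 409.] [93. 43.] 34.7 mean [614. 400.] box [[569.0, 400.0], [593.0, 365.0], [670.0, 418.0], [645.0, 454.0]]
lip [ 652. -143.   28.]
lip [ 410. -146.   28.]
```

Request:
{"api": "arm_command", "payload": {
  "plan": [
    [-0.36,0,0,-0.02,0.168],
    [-0.36,0,0,-0.02,0.168],
    [-0.36,0,0,-0.02,0.168],
    [-0.36,0,0,0,0.168],
    [-0.36,0,0,0,0.168],
    [-0.36,0,0,0,0.168],
    [-0.36,0,0,0,0.168],
    [-0.36,-0.05,0,0,0],
    [-0.36,-0.05,0,0,0],
    [-0.36,-0.05,0,0,0],
    [-0.36,-0.05,0.02,0,0],
    [-0.36,-0.04,0.03,0,0],
    [-0.36,-0.04,0.04,0,0],
    [-0.36,-0.04,0.04,0,0],
    [-0.36,-0.04,0.04,0,0],
    [-0.36,-0.03,0.04,0,0],
    [-0.36,-0.01,0.03,0,0],
    [-0.36,0,0.02,0,0],
    [-0.36,0,0,0,0],
    [-0.36,0,0,0,0]
  ]
}}

```text
clock: 2.6
eef_pos: [470.8, 107.9, 265.3]
eef_rot: [-3.141, 0.0, 1.571]
wrist_force: [0.2, -0.5, 0.5]
finger_gap: 29.9
finger_force: 0.0
```

Request:
{"api": "arm_command", "payload": {
  "plan": [
    [-0.36,0,0,0.045,0],
    [-0.36,0,0,0.045,0],
    [-0.36,0,0,0.045,0],
    [-0.36,0,0,0.045,0],
    [-0.36,0,0,0.045,0],
    [-0.36,0,0,0.02,0],
    [-0.36,0,0,0.013,0],
    [-0.36,0,0,0,0],
    [-0.36,0,0,0,0],
    [-0.36,-0.006,0,0,0],
    [-0.36,-0.006,0,0,0],
    [-0.36,-0.006,0,0,0],
    [-0.36,-0.006,0,0,0],
    [-0.36,-0.006,0,0,0],
    [-0.36,-0.006,0,0,0],
    [-0.36,-0.006,0,0,0],
    [-0.36,-0.008,0,0,0],
    [-0.36,-0.01,0,0,0],
    [-0.36,-0.01,0,0,0],
    [-0.36,-0.01,0,0,0]
  ]
}}

```text
clock: 5.1
eef_pos: [471.5, 26.9, 7.4]
eef_rot: [-3.142, 0.0, 1.571]
wrist_force: [0.2, -1.0, -0.9]
finger_gap: 30.2
finger_force: 0.1
```

```bash
python3 - <<'E'
from h import *
c=shot('top','t2.png'); print(discs(c)); c=shot('scene','s2.png'); print(discs(c))
s=manip.read_state(); print(s['eef_pos'],s['clock'],s['wrist_force'])
E
```

```text
[(301, 300, 11.0, array([475., 208.])), (381, 219, 10.8, array([655.,  27.]))]
[(259, 235, 8.2, array([659.,  27.])), (356, 232, 7.9, array([478., 207.]))]
[471.54555493  26.73813362   7.4444987 ] 5.2 [-0.18641699 -0.46014146  0.18613257]
```

Request:
{"api": "arm_command", "payload": {
  "plan": [
    [-0.36,-0.006,0,0,0],
    [-0.36,-0.01,0,0,0],
    [-0.36,-0.012,0,0,0],
    [-0.36,-0.012,0,0,0],
    [-0.36,-0.012,0,0,0],
    [-0.36,-0.012,0,0,0],
    [-0.36,-0.012,0,0,0],
    [-0.36,-0.012,0,0,0],
    [-0.36,-0.012,0,0,0],
    [-0.36,-0.012,0,0,0],
    [-0.36,-0.012,0,0,0],
    [-0.36,-0.012,0,0,0],
    [-0.36,-0.01,0,0,0],
    [-0.36,-0.008,0,0,0],
    [-0.36,-0.008,0,0,0],
    [-0.36,-0.008,0,0,0],
    [-0.36,-0.008,0,0,0],
    [-0.36,-0.01,0,0,0],
    [-0.36,-0.01,0,0,0],
    [-0.36,-0.01,0,0,0]
  ]
}}

```text
clock: 7.7
eef_pos: [471.5, -181.1, 7.4]
eef_rot: [-3.141, 0.0, 1.571]
wrist_force: [-0.4, -0.1, 0.3]
finger_gap: 30.3
finger_force: 0.1
```

```bash
python3 - <<'E'
from h import *
c=shot('top','t3.png'); print(discs(c)); c=shot('scene','s3.png'); print(discs(c))
s=manip.read_state(); print(s['eef_pos'],s['clock'],s['wrist_force'])
cv2.imwrite('pics/s3c.png',cv2.resize(c['img'][90:260,130:380],None,fx=3,fy=3))
E
```

```text
[(301, 300, 11.1, array([475., 208.])), (381, 219, 10.8, array([655.,  27.]))]
[(259, 235, 8.2, array([659.,  27.])), (356, 232, 7.9, array([478., 207.]))]
[ 471.53079402 -181.32734639    7.44356109] 7.8 [0.04706389 0.0970484  0.08550426]
```

View pics/s3c.png

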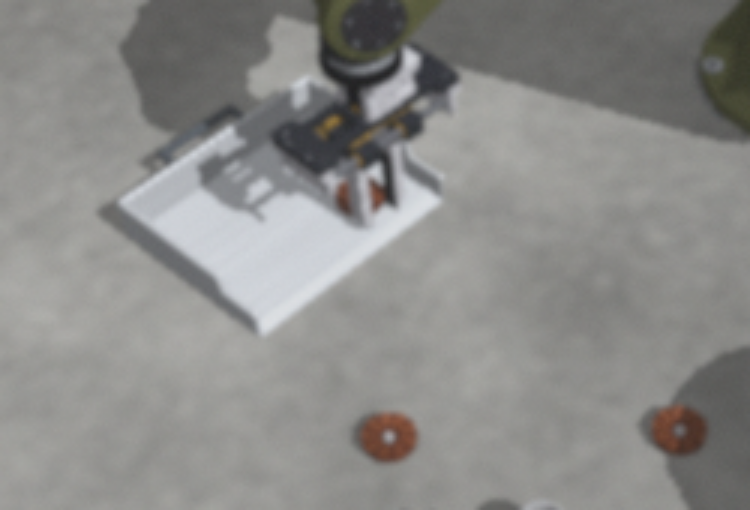

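The disc sits in the fingers' cradle inside the pan, at crop pixel (360,193). I'll push it deeper, then go back for disc B.

Request:
{"api": "arm_command", "payload": {
  "plan": [
    [-0.36,-0.008,0,0,0],
    [-0.36,-0.01,0,0,0],
    [-0.36,-0.01,0,0,0],
    [-0.36,-0.01,0,0,0],
    [-0.36,-0.01,0,0,0],
    [-0.36,-0.01,0,0,0],
    [-0.36,-0.01,0,0,0],
    [-0.36,-0.008,0,0,0],
    [-0.36,-0.005,0,0,0],
    [-0.36,-0.003,0,0,0],
    [-0.36,0,0,0,0],
    [-0.36,0.005,0,0,0],
    [-0.36,0.01,0,0,0],
    [-0.36,0.015,0,0,0],
    [-0.36,0,0,-0.02,0],
    [-0.36,0,0,-0.04,0],
    [-0.36,0,0,-0.04,0],
    [-0.36,0.03,0,0,0],
    [-0.36,0.045,0,0,0],
    [-0.36,0.045,0,0,0]
  ]
}}

```text
clock: 10.3
eef_pos: [471.1, -112.2, 107.5]
eef_rot: [3.141, -0.0, 1.571]
wrist_force: [0.0, -0.1, -0.0]
finger_gap: 30.0
finger_force: 0.0
```

Request:
{"api": "arm_command", "payload": {
  "plan": [
    [-0.36,0.05,0,0,0],
    [-0.36,0.05,0,0,0],
    [-0.36,0.05,0,0,0],
    [-0.36,0.05,0,0,0],
    [-0.36,0.05,0,0,0],
    [-0.36,0.05,0.005,0,0],
    [-0.36,0.05,0,0,0],
    [-0.36,0.02,0,0,0],
    [-0.36,0.01,0,0,0],
    [-0.36,0,0,0,0],
    [-0.36,0,0,0,0]
  ]
}}

```text
clock: 11.68
eef_pos: [476.7, 264.7, 107.5]
eef_rot: [-3.142, 0.0, 1.57]
wrist_force: [-0.3, 0.3, -0.1]
finger_gap: 30.1
finger_force: 0.0
```

```bash
python3 - <<'E'
from h import *
c=shot('top','t4.png'); print(discs(c)); c=shot('scene','s4.png'); print(discs(c))
s=manip.read_state(); print(s['eef_pos'],s['clock'],s['wrist_force'])
E
```

```text
[(530, 299, 11.7, array([ 472., -292.])), (381, 219, 10.8, array([655.,  27.]))]
[(259, 235, 8.2, array([659.,  27.])), (356, 233, 8.1, array([480., 208.]))]
[476.75078171 264.81672982 107.53646178] 11.775 [-0.20920223 -0.00381151  0.60417983]
```

Request:
{"api": "arm_command", "payload": {
  "plan": [
    [-0.36,0,0,0.04,0],
    [-0.36,0,0,0.04,0],
    [-0.36,0,0,0.015,0],
    [-0.36,0,0,0.005,0],
    [-0.36,0,0,0,0],
    [-0.36,-0.006,0,0,0],
    [-0.36,-0.006,0,0,0],
    [-0.36,-0.006,0,0,0],
    [-0.36,-0.006,0,0,0],
    [-0.36,-0.006,0,0,0],
    [-0.36,-0.006,0,0,0],
    [-0.36,-0.008,0,0,0],
    [-0.36,-0.01,0,0,0],
    [-0.36,-0.012,0,0,0],
    [-0.36,-0.012,0,0,0],
    [-0.36,-0.012,0,0,0],
    [-0.36,-0.012,0,0,0],
    [-0.36,-0.012,0,0,0],
    [-0.36,-0.012,0,0,0],
    [-0.36,-0.012,0,0,0]
  ]
}}

```text
clock: 14.28
eef_pos: [476.5, 126.9, 7.4]
eef_rot: [-3.142, -0.0, 1.571]
wrist_force: [-0.4, 0.8, -0.3]
finger_gap: 30.2
finger_force: 0.1
```

Request:
{"api": "arm_command", "payload": {
  "plan": [
    [-0.36,-0.012,0,0,0],
    [-0.36,-0.012,0,0,0],
    [-0.36,-0.012,0,0,0],
    [-0.36,-0.012,0,0,0],
    [-0.36,-0.012,0,0,0],
    [-0.36,-0.012,0,0,0],
    [-0.36,-0.012,0,0,0],
    [-0.36,-0.012,0,0,0],
    [-0.36,-0.012,0,0,0],
    [-0.36,-0.012,0,0,0],
    [-0.36,-0.012,0,0,0],
    [-0.36,-0.012,0,0,0],
    [-0.36,-0.012,0,0,0],
    [-0.36,-0.012,0,0,0],
    [-0.36,-0.012,0,0,0],
    [-0.36,-0.012,0,0,0],
    [-0.36,-0.012,0,0,0],
    [-0.36,-0.01,0,0,0],
    [-0.36,-0.01,0,0,0],
    [-0.36,-0.008,0,0,0]
  ]
}}

```text
clock: 16.77
eef_pos: [476.5, -104.9, 7.4]
eef_rot: [-3.142, -0.0, 1.571]
wrist_force: [0.4, 0.4, 1.9]
finger_gap: 30.1
finger_force: 0.2
```

```bash
python3 - <<'E'
from h import *
c=shot('top','t5.png'); print(discs(c)); c=shot('scene','s5.png'); print(discs(c))
s=manip.read_state(); print(s['eef_pos'],s['clock'],s['wrist_force'])
cv2.imwrite('pics/s5c.png',cv2.resize(c['img'][90:260,130:380],None,fx=3,fy=3))
E
```

```text
[(531, 298, 10.9, array([ 473., -295.])), (381, 219, 10.8, array([655.,  26.]))]
[(259, 235, 8.2, array([659.,  27.]))]
[ 476.56457751 -104.99641342    7.44982734] 16.875 [-0.15980608 -0.00496895 -0.15561826]
```

View pics/s5c.png

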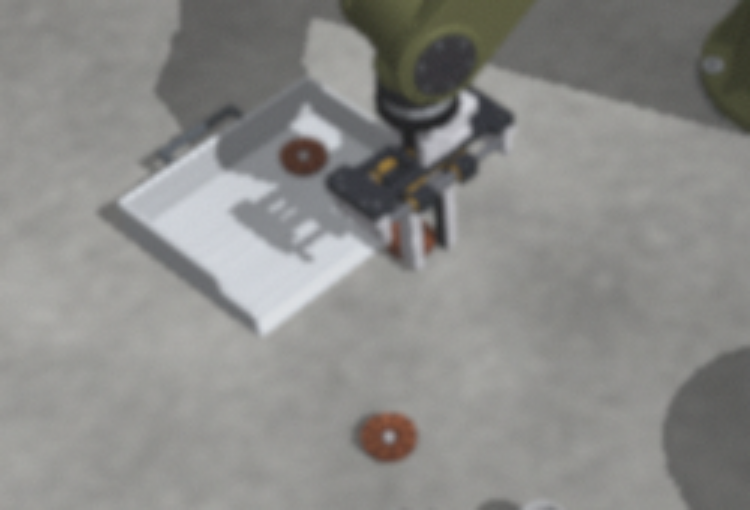

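A lies flat in the pan at crop pixel (303,155). B is cradled at the lip at (410,240), and C is still in place at (388,437).

Request:
{"api": "arm_command", "payload": {
  "plan": [
    [-0.36,-0.008,0,0,0],
    [-0.36,-0.008,0,0,0],
    [-0.36,-0.01,0,0,0],
    [-0.36,-0.01,0,0,0],
    [-0.36,-0.01,0,0,0],
    [-0.36,-0.01,0,0,0],
    [-0.36,-0.01,0,0,0],
    [-0.36,-0.01,0,0,0],
    [-0.36,-0.01,0,0,0],
    [-0.36,-0.008,0,0,0],
    [-0.36,-0.005,0,0,0],
    [-0.36,-0.003,0,0,0],
    [-0.36,0,0,0,0],
    [-0.36,0.005,0,0,0],
    [-0.36,0.01,0,0,0],
    [-0.36,0.015,0,0,0],
    [-0.36,0,0,-0.02,0],
    [-0.36,0,0,-0.04,0],
    [-0.36,0,0,-0.04,0],
    [-0.36,0,0,0,0]
  ]
}}

```text
clock: 19.38
eef_pos: [477.8, -175.9, 110.1]
eef_rot: [3.137, 0.002, 1.571]
wrist_force: [0.6, 0.6, 0.2]
finger_gap: 30.0
finger_force: 0.0
```

Request:
{"api": "arm_command", "payload": {
  "plan": [
    [-0.36,0.042,0.0325,0,0],
    [-0.36,0.042,0.0325,0,0],
    [-0.36,0.042,0.0325,0,0],
    [-0.36,0.042,0.0325,0,0],
    [-0.36,0.042,0.0325,0,0],
    [-0.36,0.042,0.0325,0,0],
    [-0.36,0,0,0,0.155],
    [-0.36,0,0,0,0.155],
    [-0.36,0,0,0,0],
    [-0.36,0,0,0,0]
  ]
}}

```text
clock: 20.62
eef_pos: [671.2, 75.9, 106.8]
eef_rot: [-3.141, 0.0, 1.264]
wrist_force: [0.6, -0.4, 0.6]
finger_gap: 30.0
finger_force: 0.0
```

```bash
python3 - <<'E'
from h import *
c=shot('top','t6.png'); print(discs(c)); c=shot('scene','s6.png'); print(discs(c))
s=manip.read_state(); print(s['eef_pos'],s['eef_rot'],s['clock'])
c=shot('wrist','w6.png');print(discs(c))
E
```

```text
[(516, 300, 24.7, array([ 471., -263.]))]
[]
[671.38548215  75.7374524  107.18086122] [-3.14128636e+00  1.22515440e-04  1.26296573e+00] 20.725
[(316, 305, 30.4, array([656.,  27.]))]
```

View pics/t6.png

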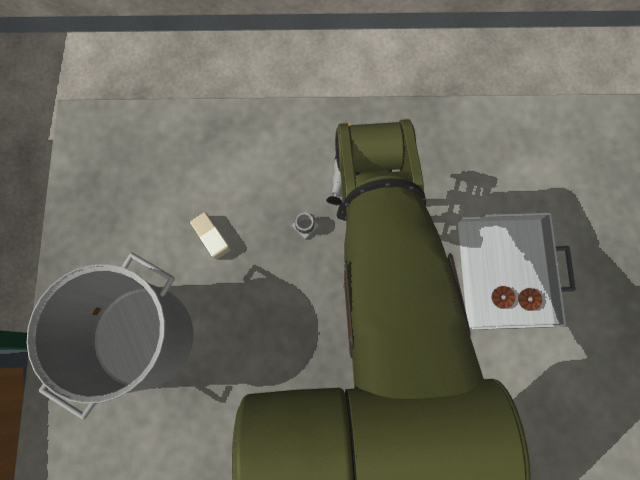

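Discs A and B lie in the pan at (530,299) and (503,297). The wrist view puts C at (656,27), directly ahead of the tool, and the fitting and bar haven't moved.

Request:
{"api": "arm_command", "payload": {
  "plan": [
    [-0.36,0,0,0.04,0],
    [-0.36,0,0,0.04,0],
    [-0.36,0,0,0.015,0],
    [-0.36,0,0,0.005,0],
    [-0.36,0,0,0,0],
    [-0.36,-0.006,0,0,0],
    [-0.36,-0.006,0,0,0],
    [-0.36,-0.006,0,0,0],
    [-0.36,-0.006,0,0,0],
    [-0.36,-0.006,0,0,0],
    [-0.36,-0.008,0,0,0],
    [-0.36,-0.01,0,0,0],
    [-0.36,-0.012,0,0,0],
    [-0.36,-0.012,0,0,0],
    [-0.36,-0.012,0,0,0],
    [-0.36,-0.012,0,0,0],
    [-0.36,-0.012,0,0,0],
    [-0.36,-0.012,0,0,0],
    [-0.36,-0.012,0,0,0],
    [-0.36,-0.008,0,0,0]
  ]
}}

```text
clock: 23.28
eef_pos: [628.6, -58.4, 7.5]
eef_rot: [-3.142, 0.0, 1.26]
wrist_force: [-1.4, -0.1, 0.7]
finger_gap: 30.2
finger_force: 0.1
```

```bash
python3 - <<'E'
from h import *
c=shot('wrist','w7.png');print(discs(c))
s=manip.read_state(); print(s['eef_pos'],s['eef_rot'],s['clock'])
E
```

```text
[(316, 346, 45.9, array([620., -83.]))]
[628.4421515  -59.07423947   7.4456378 ] [-3.14154661e+00  1.66839872e-04  1.25999364e+00] 23.325
```

Request:
{"api": "arm_command", "payload": {
  "plan": [
    [-0.36,-0.008,0,0,0],
    [-0.36,-0.01,0,0,0],
    [-0.36,-0.01,0,0,0],
    [-0.36,-0.01,0,0,0],
    [-0.36,-0.01,0,0,0],
    [-0.36,-0.01,0,0,0],
    [-0.36,-0.01,0,0,0],
    [-0.36,-0.01,0,0,0],
    [-0.36,-0.01,0,0,0],
    [-0.36,-0.01,0,0,0],
    [-0.36,-0.012,0,0,0],
    [-0.36,-0.012,0,0,0],
    [-0.36,-0.012,0,0,0],
    [-0.36,-0.012,0,0,0],
    [-0.36,-0.012,0,0,0],
    [-0.36,-0.01,0,0,0],
    [-0.36,-0.008,0,0,0],
    [-0.36,-0.005,0,0,0],
    [-0.36,-0.003,0,0,0],
    [-0.36,0,0,0,0]
  ]
}}

```text
clock: 25.82
eef_pos: [572.7, -232.9, 7.5]
eef_rot: [3.142, 0.0, 1.261]
wrist_force: [-1.0, -0.1, 0.4]
finger_gap: 30.0
finger_force: 0.0
```

Request:
{"api": "arm_command", "payload": {
  "plan": [
    [-0.36,0.005,0,0,0],
    [-0.36,0.01,0,0,0],
    [-0.36,0.015,0,0,0],
    [-0.36,0,0,-0.02,0],
    [-0.36,0,0,-0.04,0],
    [-0.36,0,0,-0.04,0],
    [-0.36,0.04,0,-0.03,0],
    [-0.36,0.05,0,-0.03,0],
    [-0.36,0.05,0,-0.03,0],
    [-0.36,0.05,0,0,0],
    [-0.36,0.05,0,0,0],
    [-0.36,0.04,0,0,0],
    [-0.36,0,0,0,0],
    [-0.36,0,0,0,0]
  ]
}}

```text
clock: 27.58
eef_pos: [667.1, 61.8, 198.4]
eef_rot: [3.141, -0.0, 1.261]
wrist_force: [-0.5, -0.6, 0.5]
finger_gap: 30.2
finger_force: 0.0
```

```bash
python3 - <<'E'
from h import *
c=shot('top','t8.png'); print(discs(c)); P=cloud(c)
for d in discs(c): print(np.median(P[d[1]-6:d[1]+7,d[0]-6:d[0]+7,2]).round(1))
s=manip.read_state(); print(s['eef_pos'],s['clock'],s['wrist_force'])
E
```

```text
[(516, 300, 24.7, array([ 471., -263.])), (511, 258, 11.2, array([ 564., -259.]))]
13.7
14.4
[667.13371264  61.36849628 198.27129961] 27.625 [0.39169465 0.30809536 0.08566697]
```

View pics/t8.png

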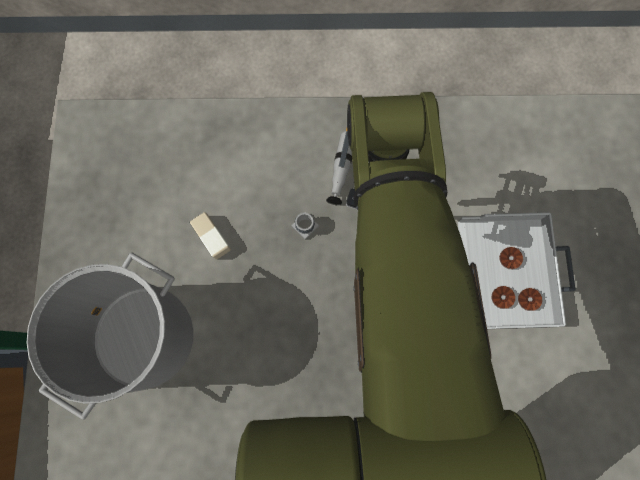

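All three discs are in the pan, at (530,299), (503,297) and (511,258), with the front lip clear at about 460–490. The fitting, bar, pot and grinder are where they started, and the arm is clear.

```bash
python3 -c "
from cell import ticket; print(ticket.sign_off())"
```

```text
the job is handed in; nothing more can be done
None
```

I pushed all three discs into the scrap pan and handed the job in at about 28 s; the last picture shows them flat and wholly inside, the other four items apparently unmoved, and the arm clear.

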